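# Pry open the finish case and free the safety cap

### The arm

A 7-joint arm with a two-finger parallel gripper is mounted at the origin on the work surface. World frame = base frame: x ahead of the robot, y to its left, z up, the work surface at z = 0. Lengths are in m, angles in rad, forces in N, time in s.
With the tool pointing down it reaches from about 0.425 to 0.925 m from the base axis. Payload 6.8 kg.
Tool frame: the origin (TCP) lies midway between the tips of the shut fingers; the grasp point (between the pads) lies 19 mm behind it; z points along the fingers, y is the line along which they close (so a half turn about z gives the same grasp; the last joint's range is limited). The gripper opens to 85 mm and grips with 20 to 120 N. Pads are 22 mm wide; open, the fingers measure 114 mm over their backs; the gripper's body (76 mm by 85 mm) begins 54 mm behind the grasp point. The pads swing forward as they close: fully open they stand 13 mm farther back than shut.
Start: joints at [1.098, 0.477, 0.022, 1.555, -0.011, 1.109, -0.083], TCP at [0.241, -0.631, 0.231] pointing down, gripper open.
Joint ranges: [-2.96, 2.96], [-0.34, 2.1], [-1.41, 1.46], [0.24, 2.44], [-1.37, 4.51], [0.17, 1.92], [-2.96, 2.96]. Speed limits (rad/s): [2.39, 2.39, 3.14, 3.14, 3.14, 3.14, 3.14].

### API

Orientations are given as a rotation vector (axis times angle).
In Python, from bench import r gives the robot as it stands.
- The arm moves only by the tool servo_tool, never from a script. Its arguments are lists of equal length, an entry for each row: "turn": the turn, a rotation vector about the world's x, y, z in units of 5 degrees (1.0 is 5 degrees), a list of three; "slide": the shift along the world's x, y, z in units of 30 mm (1.0 is 30 mm), a list of three; "hand": the opening, from 0 (shut) to 1 (fully open). In form: {"turn": [[rx, ry, rz], ...], "slide": [[dx, dy, dz], ...], "hand": [hand, ...]}. A call has 1 to 8 rows; each row is the pose to reach, as a shift and turn from the pose commanded when the call began; what a row does not reach only later rows make up. A row lasts 1/8 s, in which the tool goes at most 62.5 mm and 10.7 degrees, less where a joint would pass 70% of its speed; a pose out of reach is approached as far as the arm can. A call with a gripper value outside its range is refused whole. The fingers move at their own pace and stop on an object; "squeeze" is the grip in N (left out, the last holds). Time passes only in rows, so rows that repeat a pose let the fingers close. It gives the time, the measured TCP pose, the force, the opening and the grip force at its end, in the units of the state.
- r.get_obs(): the state, without advancing time (a new reading comes with each control period).
- r.grab_frame(name): name is "scene" or "top"; returns (picture, depth): 400x640x3 uint8, red, green, blue; 400x640 float32, m along the optical axis (not along the pixel's ray), 0 where there is no reading.
- r.get_calibration(name): a dict with "fovy" (degrees; the focal length in pixels is half the picture's height over the tangent of half this angle, whatever the lens; pixels are square), "cx", "cy" (the principal point, pixels), "R" (3x3) and "t" (3): a world point X has camera coordinates R X + t. Camera axes: x right, y down, z forward; pixel columns grow to the right and rows downward; lengths in m; the calibration is good to about 2 mm. A picture is of the moment at which its call begins. get_calibration takes no time and is no camera call.
- r.hand_in(): hands the job in; it is judged then, once.
The state is a dict: "clock": time; "joints": joint angles; "qvel": joint speeds; "tau": joint torques, N m; "tcp_pos": TCP position; "orientation": TCP orientation; "contact_force": force on the tool from outside, world axes, zero at the start; "moment": the same for the moment, N m; "grip_width": finger opening in m; "gripper_force": force on a finger pad.
Only numpy, scipy, OpenCV 4.12 (cv2) and the standard library are available. Lean on these libraries where they do the work, as an engineer would, in place of code of your own. Each camera call takes 0.05 s, during which the arm holds its last target. There are 200 camera calls.

### The job

Pick up the red-handled knife, slip its blade into the slit under the front lip of the blue wooden case's lid and lever the lid up until it stands open past upright, then lay the knife back down on the bench. Then grip the white safety cap of the bottle in the case, press it down, twist it anticlockwise while pressed until it comes free, and lift it: the program finishes while still holding the cap, upright and still, about 10 cm above the bottle. Do not start the lid with the fingers, and leave the other things on the bench where they are.

Things in the scene. Friction and masses are not known exactly. Their poses are not given: they have to be found in the camera images.
- case: Blue-painted wooden case fixed to the bench, 190 x 190 mm outside, 95 mm high to the rim, walls 7.5 mm, open on top under its lid. Origin: centre of its underside; z up. Its front looks to its own -x (roughly the robot's right, world -y); the lid's hinge runs along its +x rim.
- slit (a point): Middle of the slit's mouth in the case's front, for the blade; x points into the slit, y along it. 12 mm high (83 to 95 mm above the bench), 16 mm deep, 150 mm wide, between a ledge below and the lid's overhanging lip above; open to the front. Origin 16 mm in front of the front face, 89 mm above the bench.
- lid (a joint): Angle of the case's pale wooden lid: 0 closed (flat on the rim), grows as it opens, 1.57 upright, stops at 2.2. A flat board 206 mm from hinge to lip, 190 mm wide, 8 mm thick, 0.14 kg, no handle; overhangs the front by 16 mm. The stiff hinge keeps it at any angle; raising it takes about 2 N at the lip.
- lid_lip (a point): Middle of the lower edge of the lid's front lip, on the lid's underside (95 mm above the bench when closed). Its x axis points from the lip to the hinge, y along the lip.
- lid_hinge (a point): Middle of the lid's hinge line, on the lid's underside at the case's +x rim, 95 mm above the bench; turns with the lid.
- bottle: Squat amber glass bottle, 68 mm across, held fast in the middle of the case (it neither turns nor lifts). Origin: centre of its underside, 8 mm above the bench; z up. Shoulder falls away below 45 mm, neck 32 mm across, mouth 70 mm above its origin.
- cap: White round push-and-turn cap, 52 mm across (53 over its ribs), 26 mm high, 30 g, orange bar across its top along its x axis. Origin: centre of its lower edge; z up. Starts locked on the bottle, origin 54 mm above the bottle's (62 mm above the bench), x axis along the bottle's x. At least 60 mm clear all round it inside the case.
- cap_top (a point): Centre of the cap's top, 26 mm above its lower edge (88 mm above the bench when locked). A spring pushes the cap up (5 N locked, 9 N pressed 5 mm). It turns only when pressed more than 3.5 mm, best 5 to 6; it bottoms at 7. It turns anticlockwise seen from above and is free after 0.7 rad (best 0.9 to 1.4), then lifts straight off.
- knife: Opening knife lying loose on the bench. Red handle 110 mm long (x), 18 mm wide (y), 24 mm high (z); steel blade 95 mm long, 22 mm wide, 2.5 mm thick, sticking out to +x at mid height of the handle (12 mm). Origin: centre of the handle's underside; 0.1 kg.
- knife_grip (a point): Where to grip the knife, close to its centre of mass: middle of the handle's section, 12 mm above its underside, 25 mm ahead of the handle's middle. x points to the blade tip.
- knife_tip (a point): Middle of the end of the blade, 125 mm ahead of knife_grip along the knife's x, at mid thickness.
- bowl: Bystander: terracotta bowl, 100 mm across, 55 mm high. Origin under its centre.
- brush: Bystander: brush with wooden back and yellow bristles, 120 x 50 x 38 mm. Origin under its centre.
- cork_block: Bystander: cork sanding block, 100 x 60 x 35 mm. Origin under its centre.
- plane_block: Bystander: dark hardwood block, 120 x 50 x 40 mm. Origin under its centre.
- glue_jar: Bystander: closed jar with green lid, 64 mm across, 75 mm high. Origin under its centre.
- slates: Bystander: stack of dark sanding plates, 130 x 100 x 30 mm. Origin under its centre.
- puck: Bystander: dark wooden plug, 44 mm across, 30 mm high. Origin under its centre.
Not all that is in view belongs to the job. Several things have the shape of the knife; the one meant has the colours described above.

How it is judged:
On the way, in this order (a step that is already met when the one before it is completed fails the run):
1. the knife's blade levers the lid up (value of joint lid between 0.2 and 1.2 rad and contact force between knife and case above 0.3 N), for 0.1 s.
2. the lid stands open past upright and the knife lies released on the bench (value of joint lid above 1.5 rad and height (world z) of knife below 0.03 m and contact force between the fingers and knife below 0.2 N and contact force between knife and case below 0.2 N and linear speed of knife below 0.03 m/s), for 0.2 s.
3. the cap is pressed down, not yet turned (z of cap in the frame of bottle below 0.0505 m and angle between the x axis of cap and the x axis of bottle, either way round below 0.25 rad), for 0.05 s.
4. the cap has been turned past its lock, still on the bottle (angle between the x axis of cap and the x axis of bottle, either way round above 0.5 rad and z of cap in the frame of bottle below 0.062 m and horizontal distance between cap and bottle below 0.008 m), for 0.05 s.
At the end, for the whole second after the job is handed in: Cap held in the fingers, still, upright within 0.3 rad, 60 to 170 mm above its locked height, within 40 mm of the bottle's axis, touching neither bottle, case nor knife; lid open past 1.5 rad; knife lying still and released on the bench, clear of the case (all of step 2 and z of cap in the frame of bottle between 0.114 and 0.224 m and horizontal distance between cap and bottle below 0.04 m and angle between cap's own z axis and vertical below 0.3 rad and contact force between the fingers and cap above 1 N and contact force between cap and bottle below 0.1 N and contact force between cap and case below 0.1 N and contact force between cap and knife below 0.1 N and linear speed of cap below 0.03 m/s); the arm keeps its last pose, push and grip.
It fails at once if the lid is started with the fingers instead of the knife (contact force between the fingers and case above 1.5 N and value of joint lid between 0.02 and 0.2 rad).
It fails at once if a bystander is shoved more than 40 mm (distance of any of bowl, brush, cork_block, plane_block, glue_jar, slates, puck from where it was at the start of the episode above 0.04 m).
It also fails if it takes over 72 s, if anything falls off the work surface, if the arm or the gripper's body presses on something with over 40 N, if the wrist force passes 120 N, or if a joint passes its speed limit or range.

## Working session

There is one attempt and no reset: what is moved stays moved. The work goes in short steps, Python scripts to look and compute and a tool call to move; the robot and the scene stay as the last step left them, time stands still between calls to the robot, and variables do not carry over. Pictures are saved under pics/ and viewed, at most 12 in all, crops included, and the job is handed in when it is done.

Besides the shell and the picture viewer there is one more tool, called after "Request:" in YAML: its name, and indented under it one key for each argument. servo_tool: Moves the arm, as the interface text tells. Its arguments: {"type":"object","properties":{"turn":{"type":"array"},"slide":{"type":"array"},"hand":{"type":"array"},"squeeze":{"type":"number"}},"required":["turn","slide","hand"]}

```bash
mkdir -p pics; cat > h.py <<'E'
import numpy as np, cv2
from bench import r
def cloud(name):
    p,d=r.grab_frame(name); c=r.get_calibration(name); f=200/np.tan(np.radians(c["fovy"])/2)
    v,u=np.mgrid[:400,:640]
    X=np.stack([(u-c["cx"])*d/f,(v-c["cy"])*d/f,d],-1)
    W=(X-np.array(c["t"]))@np.array(c["R"])
    W[d==0]=np.nan
    return p,W
E
python3 - <<'E'
from h import *
for n in("scene","top"):
    p,W=cloud(n); np.save(n+"_W.npy",W); np.save(n+"_p.npy",p); cv2.imwrite(f"pics/{n}0.png",p[:,:,::-1])
    hsv=cv2.cvtColor(p,cv2.COLOR_RGB2HSV); print(n,np.array(r.get_calibration(n)["R"]).round(2).tolist())
o=r.get_obs(); print({k:np.round(o[k],3) for k in o})
E
```

```text
scene [[0.87, 0.5, -0.0], [0.39, -0.68, -0.62], [-0.31, 0.53, -0.79]]
top [[-0.03, -1.0, 0.02], [-0.99, 0.02, -0.11], [0.11, -0.02, -0.99]]
{'clock': np.float64(0.1), 'joints': array([ 1.098,  0.478,  0.022,  1.556, -0.012,  1.109, -0.083]), 'qvel': array([ 0.001, -0.002, -0.001, -0.   , -0.001, -0.001, -0.001]), 'tau': array([ 5.0000e-03, -5.9776e+01,  1.6140e+00, -2.8196e+01,  1.3000e-02,
        5.0000e-03,  0.0000e+00]), 'tcp_pos': array([ 0.241, -0.63 ,  0.23 ]), 'orientation': array([-3.088e+00, -5.690e-01,  1.000e-03]), 'contact_force': array([-0.363,  0.195, -0.183]), 'moment': array([ 0.01 , -0.002, -0.001]), 'gripper_force': np.float64(0.0), 'grip_width': np.float64(0.086)}
```

View pics/scene0.png

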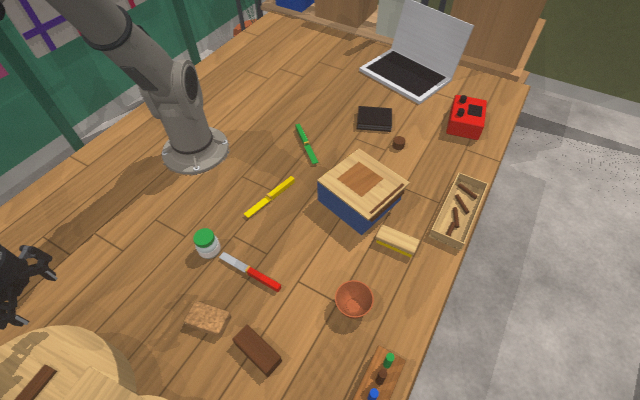

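View pics/top0.png

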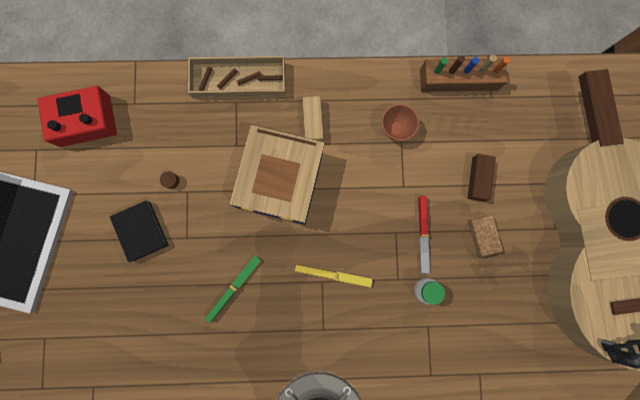

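The top view shows three knife-shaped things: red handle with steel blade at (424,235), all yellow at (334,276) and all green at (234,289). The red one fits the description. The case is at (277,173), its front facing image right (world -y). Next I measure the knife and case and make one close crop.

```bash
python3 - <<'E'
from h import *
p=np.load("top_p.npy");W=np.load("top_W.npy")
hsv=cv2.cvtColor(p,cv2.COLOR_RGB2HSV).astype(int)
def rep(n,m):
    P=W[m];P=P[~np.isnan(P[:,0])]
    (c,s,a)=cv2.minAreaRect((P[:,:2]*1000).astype(np.float32)); 
    print(n,len(P),"c",np.round(c,1),"s",np.round(s,1),"a",round(a,2),"z",np.percentile(P[:,2],[5,50,95]).round(4)); return P
v,u=np.mgrid[:400,:640]
red=((hsv[...,0]<6)|(hsv[...,0]>174))&(hsv[...,1]>180)&(hsv[...,2]>80)&(abs(u-424)<15)&(abs(v-215)<35)
H=rep("handle",red)
bl=(hsv[...,1]<60)&(hsv[...,2]>100)&(abs(u-425)<10)&(v>225)&(v<276)&(W[...,2]<.03)
B=rep("blade",bl)
print("h mean",H.mean(0),"b mean",B.mean(0))
lid=(W[...,2]>.092)&(W[...,2]<.112)&(abs(u-277)<70)&(abs(v-173)<65)
n,l,st,_=cv2.connectedComponentsWithStats(lid.astype(np.uint8)); k=l==1+st[1:,4].argmax()
L=rep("lid",k)
print(cv2.boxPoints(cv2.minAreaRect((L[:,:2]*1000).astype(np.float32))).round(1).tolist())
ob=(W[...,2]>.012)&(W[...,2]<.3)
n,l,st,c=cv2.connectedComponentsWithStats(ob.astype(np.uint8))
for i in range(1,n):
    if st[i,4]>60:
        P=W[l==i]; print(c[i].round(),st[i,4],P.min(0).round(3),P.max(0).round(3))
w=np.hstack([cv2.resize(p[185:285,380:470],None,fx=4,fy=4),cv2.resize(p[115:230,220:330],None,fx=3.478,fy=3.478)])
cv2.imwrite("pics/crop.png",w[:,:,::-1]);print(w.shape)
E
```

```text
handle 283 c [ 518.5 -292.6] s [17.7 98.9] a 89.09 z [0.0124 0.023  0.0268]
blade 332 c [ 411.  -294.1] s [27.3 96.1] a 89.08 z [0.0011 0.0127 0.0164]
h mean [ 0.51765188 -0.291292    0.02202433] b mean [ 0.41140433 -0.29227379  0.01214971]
lid 6341 c [624.3  89. ] s [190.5 210.2] a 74.95 z [0.0998 0.1029 0.1059]
[[498.1000061035156, 24.299999237060547], [701.0999755859375, -30.299999237060547], [750.5999755859375, 153.6999969482422], [547.5, 208.3000030517578]]
[464.  73.] 2713 [ 0.865 -0.528  0.012] [ 0.937 -0.308  0.135]
[235.  75.] 1650 [0.86  0.07  0.012] [0.964 0.331 0.047]
[227.  77.] 132 [0.882 0.202 0.012] [0.941 0.257 0.022]
[598. 228.] 19386 [ 0.138 -0.839  0.012] [ 0.881 -0.555  0.3  ]
[ 76. 116.] 3623 [0.728 0.53  0.012] [0.875 0.708 0.094]
[281. 168.] 7303 [ 0.502 -0.03   0.012] [0.847 0.207 0.11 ]
[401. 120.] 776 [ 0.716 -0.284  0.012] [ 0.813 -0.186  0.06 ]
[482. 177.] 997 [ 0.553 -0.49   0.012] [ 0.678 -0.42   0.045]
[168. 179.] 245 [0.608 0.36  0.013] [0.65  0.404 0.034]
[ 26. 236.] 6679 [0.293 0.645 0.012] [0.66  0.832 0.024]
[424. 232.] 533 [ 0.366 -0.304  0.012] [ 0.569 -0.28   0.031]
[137. 230.] 2087 [0.416 0.389 0.012] [0.575 0.533 0.036]
[485. 235.] 959 [ 0.407 -0.491  0.012] [ 0.513 -0.416  0.041]
[231. 290.] 547 [0.256 0.146 0.012] [0.423 0.285 0.029]
[331. 274.] 505 [ 0.334 -0.147  0.012] [0.397 0.052 0.028]
[429. 291.] 620 [ 0.291 -0.319  0.013] [ 0.352 -0.259  0.08 ]
[319. 389.] 1271 [ 0.052 -0.102  0.012] [0.119 0.099 0.063]
(400, 743, 3)
```

View pics/crop.png

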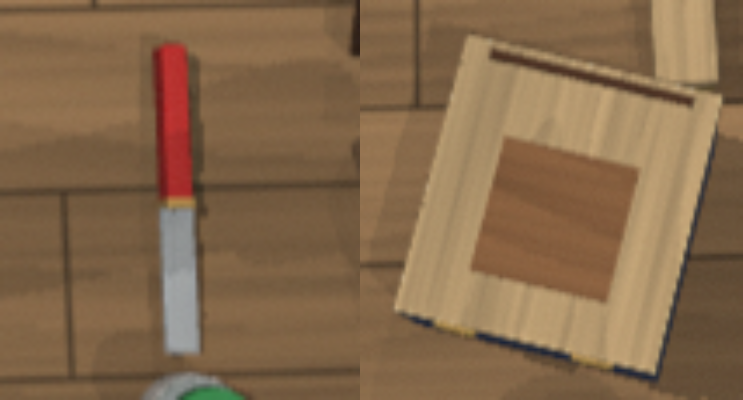

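The crop confirms red handle and steel blade, pointing to -x with the glue jar beyond the tip. On the case, brass hinges seem to be on the robot side (crop (450,330), (590,360)), and the 206 mm direction runs along world x, which contradicts the "front toward -y" remark. I need a closer look at the front.

```bash
python3 - <<'E'
from h import *
p=np.load("scene_p.npy")
cv2.imwrite("pics/crop2.png",cv2.resize(p[140:260,305:425],None,fx=5,fy=5,interpolation=cv2.INTER_CUBIC)[:,:,::-1])
c=r.get_calibration("scene");print(-np.array(c["R"]).T@c["t"]); c=r.get_calibration("top");print(-np.array(c["R"]).T@c["t"])
for n in("scene","top"):
    p=np.load(n+"_p.npy");W=np.load(n+"_W.npy");hsv=cv2.cvtColor(p,cv2.COLOR_RGB2HSV).astype(int)
    b=(abs(hsv[...,0]-112)<12)&(hsv[...,1]>100)&(W[...,2]>.0)&(W[...,2]<.1)&(W[...,0]>.45)&(W[...,0]<.8)&(W[...,1]>-.1)&(W[...,1]<.25)
    P=W[b]; print(n,len(P))
    c,s=np.cos(-.26),np.sin(-.26)
    # case-aligned coords: a along (c,s), b along (-s,c)
    a=P[:,:2]@[c,s]; q=P[:,:2]@[-s,c]
    print("a",np.percentile(a,[2,10,25,50,75,90,98]).round(3),"b",np.percentile(q,[2,10,25,50,75,90,98]).round(3),np.percentile(P[:,2],[2,50,98]).round(3))
E
```

```text
[ 0.89422903 -0.5980869   0.96647759]
[0.43545786 0.00778959 1.08460661]
scene 745
a [0.488 0.506 0.537 0.592 0.641 0.667 0.669] b [0.147 0.148 0.149 0.15  0.15  0.154 0.272] [0.007 0.047 0.091]
top 26
a [0.479 0.479 0.479 0.479 0.479 0.48  0.48 ] b [0.158 0.165 0.179 0.243 0.271 0.284 0.312] [0.003 0.018 0.033]
```

View pics/crop2.png

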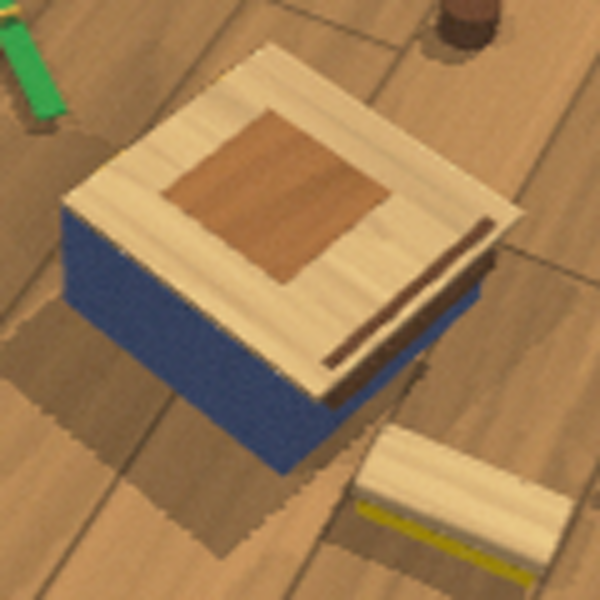

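The front with its slit and overhanging lip faces world +x (dark ledge at crop (420,320)), the flush side faces -y. So I trust the picture: the blade has to enter from the far side, pointing to -x, which is how the knife already lies. I go above the knife grip at about (0.491, -0.292), turned -20.8°.

Request:
servo_tool:
  turn:
    - [0,0,-2]
    - [0,0,-4.16]
    - [0,0,-4.16]
    - [0,0,-4.16]
    - [0,0,-4.16]
    - [0,0,-4.16]
    - [0,0,-4.16]
    - [0,0,-4.16]
  slide:
    - [1,1.4,0]
    - [2,2.8,0]
    - [3.2,4.4,0]
    - [4.4,6,0]
    - [5.6,7.6,0]
    - [6.8,9.2,-1]
    - [8.33,11.27,-3]
    - [8.33,11.27,-4.5]
  hand: [1,1,1,1,1,1,1,1]
  squeeze: 100

```text
clock: 1.1
tcp_pos: [0.4906, -0.2945, 0.1088]
orientation: [3.141, 0.009, 0.007]
contact_force: [-0.4, -0.9, -0.2]
grip_width: 0.0854
gripper_force: 0.0
```

```bash
python3 - <<'E'
from h import *
from scipy.spatial.transform import Rotation as R
p,W=cloud("top"); cv2.imwrite("pics/t1.png",p[:,:,::-1])
o=r.get_obs();print(o["tcp_pos"],R.from_rotvec(o["orientation"]).as_matrix().round(3).tolist(),o["clock"])
P=W[(W[...,2]>.012)&(W[...,2]<.045)&(W[...,0]>.74)&(W[...,0]<.87)&(W[...,1]>-.05)&(W[...,1]<.05)];print("brush",P.min(0),P.max(0))
E
```

```text
[ 0.48735836 -0.28893008  0.10040698] [[1.0, 0.009, -0.007], [0.009, -1.0, 0.007], [-0.006, -0.007, -1.0]] 1.15
brush [ 0.74017613 -0.02872202  0.03106323] [0.84714677 0.02179439 0.04269808]
```

Request:
servo_tool:
  turn:
    - [0,0,0]
    - [0,0,0]
    - [0,0,0]
    - [0,0,0]
    - [0,0,0]
  slide:
    - [0,0,0]
    - [0,0,-1.2]
    - [0,0,-2.4]
    - [0,0,-3]
    - [0,0,-3]
  hand: [1,1,1,1,1]

```text
clock: 1.78
tcp_pos: [0.4869, -0.298, 0.0189]
orientation: [3.141, 0.001, -0.001]
contact_force: [0.1, 0.8, -0.7]
grip_width: 0.0858
gripper_force: 0.0
```

Request:
servo_tool:
  turn:
    - [0,0,0]
    - [0,0,0]
    - [0,0,0]
    - [0,0,0]
    - [0,0,0]
    - [0,0,0]
    - [0,0,0]
    - [0,0,0]
  slide:
    - [0,0,0]
    - [0,0,0]
    - [0,0,0]
    - [0,0,0]
    - [0,0,0]
    - [0,0,0]
    - [0,0,0]
    - [0,0,0]
  hand: [0.5,0,0,0,0,0,0,0]
  squeeze: 100

```text
clock: 2.78
tcp_pos: [0.4877, -0.2971, 0.0195]
orientation: [3.141, 0.003, 0.001]
contact_force: [-1.2, 1.5, 7.4]
grip_width: 0.0138
gripper_force: 98.0
```

The last call cut the descent short, so the fingers hold only the top of the handle. I reopen, go 14 mm lower and grip again.

Request:
servo_tool:
  turn:
    - [0,0,0]
    - [0,0,0]
    - [0,0,0]
    - [0,0,0]
    - [0,0,0]
  slide:
    - [0,0,0]
    - [0,0,0]
    - [0,0,0]
    - [0,0,-0.25]
    - [0,0,-0.47]
  hand: [0.5,0.7,0.7,0.7,0.7]

```text
clock: 3.4
tcp_pos: [0.4872, -0.2969, 0.0038]
orientation: [-3.141, -0.003, 0.001]
contact_force: [0.1, 0.5, 0.2]
grip_width: 0.0596
gripper_force: 0.0
```

Request:
servo_tool:
  turn:
    - [0,0,0]
    - [0,0,0]
    - [0,0,0]
    - [0,0,0]
    - [0,0,0]
    - [0,0,0]
    - [0,0,0]
    - [0,0,0]
  slide:
    - [0,0,0]
    - [0,0,0]
    - [0,0,0]
    - [0,0,0]
    - [0,0,0]
    - [0,0,0]
    - [0,0,0]
    - [0,0,0]
  hand: [0.7,0.3,0,0,0,0,0,0]
  squeeze: 100

```text
clock: 4.4
tcp_pos: [0.4877, -0.2972, 0.005]
orientation: [3.141, 0.003, 0.001]
contact_force: [-0.6, 2.0, 5.5]
grip_width: 0.0157
gripper_force: 98.2
```

```bash
python3 - <<'E'
from h import *
p,W=cloud("scene"); cv2.imwrite("pics/s1.png",cv2.resize(p[150:330,130:370],None,fx=3,fy=3)[:,:,::-1]);o=r.get_obs();print(o["tcp_pos"],o["contact_force"],o["grip_width"],o["joints"])
E
```

```text
[ 0.48762559 -0.29721442  0.005045  ] [-0.6853016   0.62579379  5.40569601] 0.015817885081956126 [ 0.47397361  0.61455419 -0.04643143  1.95428844  0.04947954  0.57310562
 -1.17479549]
```

View pics/s1.png

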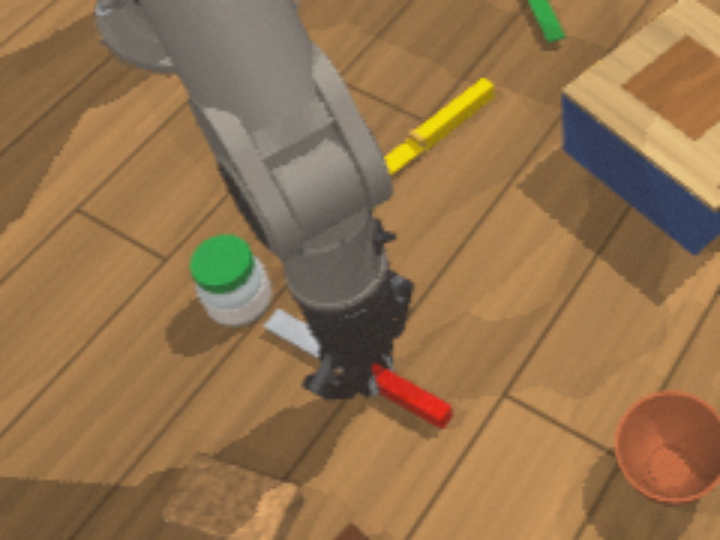

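Request:
servo_tool:
  turn:
    - [0,0,0]
    - [0,0,0]
    - [0,0,0]
    - [0,0,-1]
    - [0,0,-2]
    - [0,0,-3]
    - [0,0,-3]
    - [0,0,-3]
  slide:
    - [0,0,0.7]
    - [0,0,2]
    - [0,0,4]
    - [1,0.8,5.5]
    - [2.5,2,5.5]
    - [4,3.2,5.5]
    - [5.5,4.4,5.5]
    - [6.5,5.2,5.5]
  hand: [0,0,0,0,0,0,0,0]

```text
clock: 5.45
tcp_pos: [0.6841, -0.1378, 0.1689]
orientation: [-3.115, 0.403, 0.0]
contact_force: [-1.3, -0.8, -1.1]
grip_width: 0.0159
gripper_force: 97.8
```

Request:
servo_tool:
  turn:
    - [0,0,0]
    - [0,0,0]
    - [0,0,0]
    - [0,0,0]
    - [0,0,0]
    - [0,0,0]
    - [0,0,0]
  slide:
    - [1,0.9,0]
    - [2.2,1.9,0]
    - [3.5,2.9,0]
    - [4.8,3.9,0]
    - [6,4.9,0]
    - [6.6,5.37,0]
    - [6.6,5.37,0]
  hand: [0,0,0,0,0,0,0]

```text
clock: 6.32
tcp_pos: [0.8804, 0.0227, 0.1674]
orientation: [-3.115, 0.403, 0.003]
contact_force: [-0.2, -0.6, -1.3]
grip_width: 0.0159
gripper_force: 97.8
```

```bash
cat > k.py <<'E'
from h import *
from scipy.spatial.transform import Rotation as R
c0,s0=.9657,-.2597
def ab(P): return np.c_[P[:,:2]@[c0,s0],P[:,:2]@[-s0,c0],P[:,2]]
def show(name,tag,crop=None):
    p,W=cloud(name)
    if tag:
        q=p if crop is None else cv2.resize(p[crop[0]:crop[1],crop[2]:crop[3]],None,fx=crop[4],fy=crop[4])
        cv2.imwrite(f"pics/{tag}.png",q[:,:,::-1])
    return p,W,cv2.cvtColor(p,cv2.COLOR_RGB2HSV).astype(int)
E
python3 - <<'E'
from k import *
o=r.get_obs();print(o["tcp_pos"],ab(o["tcp_pos"][None]).round(4),R.from_rotvec(o["orientation"]).as_matrix().round(3).tolist(),o["grip_width"])
for n in("scene","top"):
    p,W,h=show(n,n+"2")
    m=(h[...,1]<70)&(h[...,2]>90)&(W[...,2]>.12)&(W[...,2]<.25)&(np.hypot(W[...,0]-o["tcp_pos"][0]+.08,W[...,1]-o["tcp_pos"][1]-.02)<.075)
    A=ab(W[m]);print(n,len(A))
    if len(A)>20:
        for lo in np.arange(A[:,0].min(),A[:,0].max(),.02):
            S=A[(A[:,0]>=lo)&(A[:,0]<lo+.02)]; print(len(S),np.median(S,0).round(4),S.min(0).round(4),S.max(0).round(4))
E
```

```text
[0.88041839 0.02266118 0.16736783] [[0.8443 0.2505 0.1674]] [[0.967, -0.255, -0.002], [-0.255, -0.967, 0.001], [-0.002, -0.001, -1.0]] 0.015945024287020968
scene 241
51 [0.7318 0.2489 0.1753] [0.722  0.2371 0.1709] [0.742  0.2611 0.1788]
52 [0.7528 0.2487 0.1754] [0.7422 0.2369 0.1727] [0.7618 0.2611 0.1784]
54 [0.7721 0.2493 0.1759] [0.7623 0.2363 0.1721] [0.7818 0.2601 0.1788]
52 [0.7924 0.2481 0.1752] [0.7828 0.2384 0.1717] [0.8019 0.2604 0.1793]
32 [0.8079 0.2459 0.1754] [0.8021 0.2377 0.1728] [0.8178 0.2593 0.1783]
top 0
```

View pics/scene2.png

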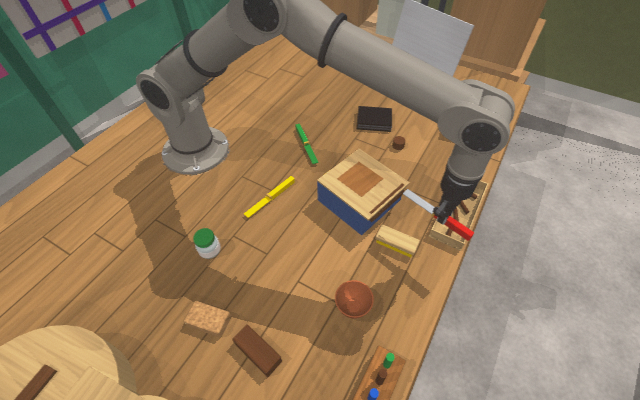

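The blade is level, in line with the slit, its tip 38 mm in front of the mouth and 85 mm too high. I lower it and check.

Request:
servo_tool:
  turn:
    - [0,0,0]
    - [0,0,0]
    - [0,0,0]
    - [0,0,0]
  slide:
    - [0,0,-1.4]
    - [0,0,-2.6]
    - [0,0,-2.83]
    - [0,0,-2.83]
  hand: [0,0,0,0]

```text
clock: 6.92
tcp_pos: [0.8804, 0.0189, 0.0856]
orientation: [3.114, -0.409, 0.001]
contact_force: [0.9, -0.0, 0.1]
grip_width: 0.0157
gripper_force: 97.8
```

```bash
python3 - <<'E'
from k import *
o=r.get_obs();print(o["tcp_pos"],ab(o["tcp_pos"][None]).round(4))
p,W,h=show("scene","scene3",(150,250,360,490,5))
m=(h[...,1]<70)&(h[...,2]>90)&(W[...,2]>.05)&(W[...,2]<.15)&(np.hypot(W[...,0]-o["tcp_pos"][0]+.08,W[...,1]-o["tcp_pos"][1]-.02)<.075)
A=ab(W[m]);print(len(A),np.median(A,0),A.min(0),A.max(0))
V=ab(W.reshape(-1,3)); L=V[(V[:,2]>.09)&(V[:,2]<.115)&(V[:,0]>.48)&(V[:,0]<.70)&(abs(V[:,1]-.248)<.08)]
print("lid",np.median(L,0),L.max(0)); 
for a in np.arange(.64,.69,.01):
  S=L[abs(L[:,0]-a)<.005];print(a.round(3),len(S),np.median(S[:,2]).round(4))
E
```

```text
[0.880387   0.01889107 0.08559823] [[0.8453 0.2469 0.0856]]
221 [0.7699566  0.24567247 0.09326238] [0.72240461 0.23234706 0.08889294] [0.81524905 0.2583283  0.09823794]
lid [0.5897061  0.24368167 0.10302969] [0.68473242 0.32791957 0.10902946]
0.64 137 0.1026
0.65 151 0.1029
0.66 143 0.1028
0.67 144 0.1036
0.68 174 0.1026
```

View pics/scene3.png

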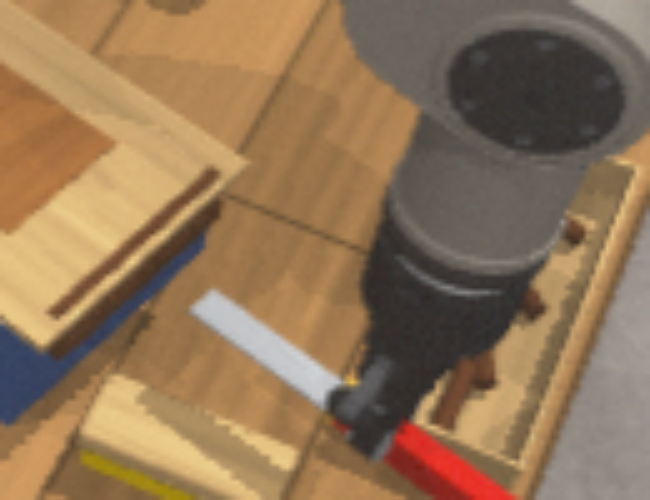

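The blade tip (crop (205,300)) is in front of the middle of the slit, about 3 mm above its centre. I go a little lower and slide in.

Request:
servo_tool:
  turn:
    - [0,0,0]
    - [0,0,0]
    - [0,0,0]
    - [0,0,0]
    - [0,0,0]
    - [0,0,0]
    - [0,0,0]
  slide:
    - [0,0,-0.07]
    - [-0.3,0.08,-0.07]
    - [-0.7,0.19,-0.07]
    - [-1.1,0.3,-0.07]
    - [-1.4,0.38,-0.07]
    - [-1.6,0.43,-0.07]
    - [-1.6,0.43,-0.07]
  hand: [0,0,0,0,0,0,0]

```text
clock: 7.85
tcp_pos: [0.8322, 0.0332, 0.0828]
orientation: [-3.115, 0.407, -0.0]
contact_force: [0.7, 0.3, -1.4]
grip_width: 0.0158
gripper_force: 97.8
```

```bash
python3 - <<'E'
from k import *
o=r.get_obs();print(o["tcp_pos"],ab(o["tcp_pos"][None]).round(4),o["contact_force"])
p,W,h=show("scene",None)
m=(h[...,1]<70)&(h[...,2]>90)&(W[...,2]>.05)&(W[...,2]<.15)&(np.hypot(W[...,0]-o["tcp_pos"][0]+.08,W[...,1]-o["tcp_pos"][1]-.02)<.075)
A=ab(W[m]);print(len(A),np.median(A,0),A.min(0),A.max(0))
V=ab(W.reshape(-1,3)); L=V[(V[:,2]>.09)&(V[:,2]<.115)&(V[:,0]>.64)&(V[:,0]<.685)&(abs(V[:,1]-.248)<.08)];print(np.median(L[:,2]))
E
```

```text
[0.832173   0.03316935 0.08283971] [[0.795  0.2481 0.0828]] [ 0.74383511  0.2828967  -1.40614464]
174 [0.72164547 0.24664335 0.09033805] [0.68291593 0.23462356 0.08601107] [0.76090798 0.26200238 0.09480986]
0.10290756619852633
```

The tip is about 12 mm inside the slit (visible blade ends at the lip edge). Now I lever along the lip's arc.

Request:
servo_tool:
  turn:
    - [0,0,0]
    - [0,0,0]
    - [0,0,0]
    - [0,0,0]
    - [0,0,0]
    - [0,0,0]
    - [0,0,0]
    - [0,0,0]
  slide:
    - [-0.05,0.01,0.4]
    - [-0.16,0.04,0.85]
    - [-0.32,0.09,1.7]
    - [-0.61,0.16,2.6]
    - [-1.03,0.28,3.4]
    - [-1.57,0.42,4.2]
    - [-2.21,0.59,4.85]
    - [-2.94,0.79,5.4]
  hand: [0,0,0,0,0,0,0,0]

```text
clock: 8.9
tcp_pos: [0.7442, 0.0568, 0.2484]
orientation: [-3.114, 0.408, -0.007]
contact_force: [2.1, -1.8, -1.3]
grip_width: 0.0158
gripper_force: 97.9
```

```bash
python3 - <<'E'
from k import *
o=r.get_obs();print(o["tcp_pos"],ab(o["tcp_pos"][None]).round(4),o["contact_force"],o["clock"])
p,W,h=show("scene","scene4",(60,260,250,500,3))
A=ab(W.reshape(-1,3));b=(abs(A[:,1]-.29)<.03)&(A[:,0]>.45)&(A[:,0]<.72)&(A[:,2]>.11)&(A[:,2]<.32)
S=A[b];
for z in np.arange(.12,.32,.03):
  q=S[abs(S[:,2]-z)<.008]; print(z.round(2),len(q),np.percentile(q[:,0],[5,50,95]).round(3) if len(q) else "")
E
```

```text
[0.74416783 0.05679956 0.24838686] [[0.7039 0.2481 0.2484]] [ 2.08227515 -1.77918348 -1.33039534] 8.9
0.12 0 
0.15 0 
0.18 0 
0.21 0 
0.24 0 
0.27 62 [0.578 0.584 0.589]
0.3 18 [0.715 0.716 0.718]
```

View pics/scene4.png

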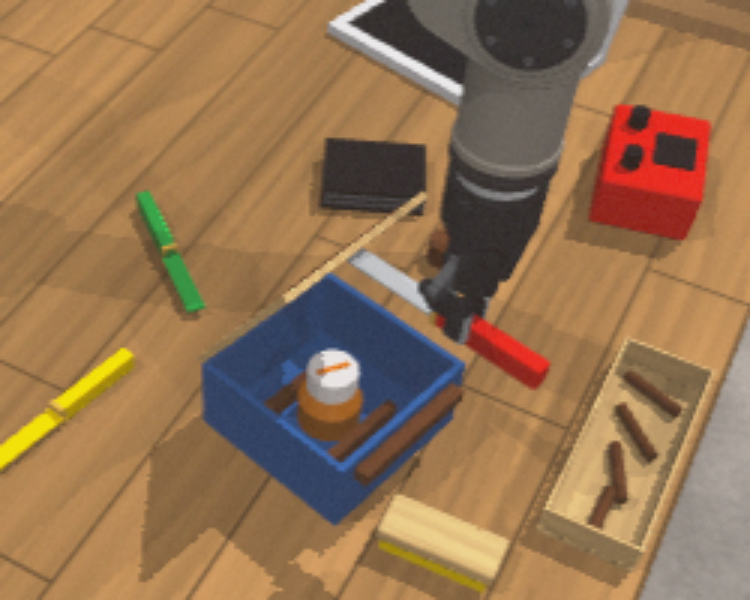

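The lid is at about 1.05 rad with the blade tip under it at (360,262); cap and bottle are visible at (333,375). Continuing over the top to about 2.05 rad.

Request:
servo_tool:
  turn:
    - [0,0,0]
    - [0,0,0]
    - [0,0,0]
    - [0,0,0]
    - [0,0,0]
    - [0,0,0]
    - [0,0,0]
    - [0,0,0]
  slide:
    - [-0.81,0.22,0.45]
    - [-1.67,0.45,0.77]
    - [-2.57,0.69,0.95]
    - [-3.48,0.94,1.0]
    - [-4.4,1.18,0.9]
    - [-5.28,1.42,0.66]
    - [-6.12,1.65,0.29]
    - [-6.12,1.65,0.29]
  hand: [0,0,0,0,0,0,0,0]

```text
clock: 9.95
tcp_pos: [0.559, 0.107, 0.2542]
orientation: [-3.115, 0.404, 0.0]
contact_force: [0.2, -0.1, -0.0]
grip_width: 0.0154
gripper_force: 98.0
```

Request:
servo_tool:
  turn:
    - [0,0,0]
    - [0,0,0]
    - [0,0,0]
    - [0,0,0]
  slide:
    - [0.5,-0.13,0.1]
    - [1.5,-0.4,0.3]
    - [3,-0.8,0.4]
    - [4,-2,0.4]
  hand: [0,0,0,0]

```text
clock: 10.45
tcp_pos: [0.6845, 0.0472, 0.2663]
orientation: [-3.114, 0.403, -0.005]
contact_force: [-0.5, 0.8, -1.0]
grip_width: 0.0159
gripper_force: 98.0
```

```bash
python3 - <<'E'
from k import *
o=r.get_obs();print(o["tcp_pos"],ab(o["tcp_pos"][None]).round(4),o["contact_force"],o["clock"])
for n in("scene","top"):
    p,W,h=show(n,n+"5")
    A=ab(W.reshape(-1,3));S=A[(abs(A[:,1]-.248)<.1)&(A[:,0]>.3)&(A[:,0]<.48)&(A[:,2]>.12)&(A[:,2]<.32)]
    print(n,len(S)); 
    if len(S): print(S.min(0),S.max(0),np.polyfit(S[:,0],S[:,2],1))
    m=((A[:,0]>.53)&(A[:,0]<.62)&(abs(A[:,1]-.248)<.045)&(abs(A[:,2]-.088)<.01)).reshape(400,640)&(h[...,1]<60)&(h[...,2]>110)
    P=W[m];print("cap",len(P),P.min(0).round(4) if len(P) else "",P.max(0).round(4) if len(P) else "",np.median(P,0))
    if len(P): print(cv2.minEnclosingCircle((P[:,:2]*1000).astype(np.float32)))
    q=((A[:,0]>.53)&(A[:,0]<.62)&(abs(A[:,1]-.248)<.045)&(abs(A[:,2]-.088)<.01)).reshape(400,640)&(h[...,1]>140)&(h[...,0]<20)
    if q.sum()>5: print("bar",q.sum(),cv2.minAreaRect((W[q][:,:2]*1000).astype(np.float32)))
E
```

```text
[0.68450186 0.04721065 0.26627892] [[0.6488 0.2234 0.2663]] [-0.4679551   0.75666849 -1.01343531] 10.45
scene 3007
[0.3694115  0.14911386 0.12001789] [0.46714744 0.34268819 0.27651161] [-1.78207908  0.94600473]
cap 179 [0.5907 0.0614 0.0786] [0.643  0.1125 0.0921] [0.61893503 0.08239673 0.08736202]
((617.099609375, 86.82958221435547), 26.674123764038086)
bar 12 ((616.3050537109375, 88.71808624267578), (31.820640563964844, 3.564007520675659), 54.61626052856445)
top 2692
[0.3719761  0.18433748 0.1200322 ] [0.46629023 0.34335834 0.27772078] [-1.75960872  0.93918238]
cap 0   [nan nan nan]
  return _methods._mean(a, axis=axis, dtype=dtype,
  ret = um.true_divide(
```

The lid stands at about 2.08 rad. Now the knife goes down on free bench around (0.55, -0.24).

Request:
servo_tool:
  turn:
    - [0,0,0]
    - [0,0,0]
    - [0,0,0]
    - [0,0,0]
    - [0,0,0]
    - [0,0,0]
    - [0,0,0]
    - [0,0,0]
  slide:
    - [0,-1.3,0]
    - [0,-3,0]
    - [-0.5,-4.8,0]
    - [-1.5,-6.4,0]
    - [-3,-7.8,-1]
    - [-4.3,-9,-2.5]
    - [-4.5,-9.6,-4.4]
    - [-4.5,-9.6,-5.5]
  hand: [0,0,0,0,0,0,0,0]

```text
clock: 11.55
tcp_pos: [0.5446, -0.2462, 0.0989]
orientation: [3.112, -0.415, -0.0]
contact_force: [-0.3, 0.7, -1.0]
grip_width: 0.0156
gripper_force: 98.0
```

Request:
servo_tool:
  turn:
    - [0,0,0]
    - [0,0,0]
    - [0,0,0]
  slide:
    - [0,0,-1]
    - [0,0,-1.2]
    - [0,0,-1.2]
  hand: [0,0,0]

```text
clock: 11.92
tcp_pos: [0.5467, -0.2427, 0.0649]
orientation: [3.114, -0.408, 0.002]
contact_force: [1.1, -0.0, -0.5]
grip_width: 0.0157
gripper_force: 98.0
```

Request:
servo_tool:
  turn:
    - [0,0,0]
    - [0,0,0]
    - [0,0,0]
    - [0,0,0]
    - [0,0,0]
    - [0,0,0]
  slide:
    - [0,0,-0.8]
    - [0,0,-1.5]
    - [0,0,-1.8]
    - [0,0,-1.9]
    - [0,0,-1.95]
    - [0,0,-1.95]
  hand: [0,0,0,0,0,0]

```text
clock: 12.68
tcp_pos: [0.5461, -0.242, 0.0064]
orientation: [3.115, -0.407, 0.002]
contact_force: [-0.5, 0.9, -1.4]
grip_width: 0.016
gripper_force: 98.0
```

Request:
servo_tool:
  turn:
    - [0,0,0]
    - [0,0,0]
    - [0,0,0]
    - [0,0,0]
    - [0,0,0]
    - [0,0,0]
    - [0,0,0]
  slide:
    - [0,0,-0.05]
    - [0,0,-0.05]
    - [0,0,-0.05]
    - [0,0,-0.05]
    - [0,0,-0.05]
    - [0,0,0.8]
    - [0,0,2.5]
  hand: [0,0.2,0.5,0.8,0.8,0.8,0.8]

```text
clock: 13.55
tcp_pos: [0.5439, -0.2411, 0.0795]
orientation: [-3.114, 0.407, 0.008]
contact_force: [0.3, 0.1, -0.0]
grip_width: 0.0685
gripper_force: 0.0
```

Request:
servo_tool:
  turn:
    - [0,0,0]
    - [0,0,0]
    - [0,0,0]
    - [0,0,0]
  slide:
    - [0,0,2]
    - [0,0.5,4]
    - [0,1,5]
    - [0,1,5]
  hand: [0.8,1,1,1]

```text
clock: 14.05
tcp_pos: [0.5473, -0.2109, 0.2337]
orientation: [3.115, -0.404, 0.009]
contact_force: [-0.1, -0.8, 0.3]
grip_width: 0.0851
gripper_force: 0.0
```

```bash
python3 - <<'E'
from k import *
o=r.get_obs();print(o["tcp_pos"],o["clock"],o["joints"].round(3))
for n in("scene","top"):
    p,W,h=show(n,n+"6")
    A=ab(W.reshape(-1,3));S=A[(abs(A[:,1]-.248)<.1)&(A[:,0]>.3)&(A[:,0]<.48)&(A[:,2]>.12)&(A[:,2]<.32)]
    print(n,len(S),S.min(0),S.max(0))
    bx=((A[:,0]>.53)&(A[:,0]<.62)&(abs(A[:,1]-.248)<.045)&(abs(A[:,2]-.088)<.01)).reshape(400,640)
    P=W[bx];print("cap",len(P),P.min(0).round(4),P.max(0).round(4),np.median(P,0),cv2.minEnclosingCircle((P[:,:2]*1000).astype(np.float32)))
    q=bx&(h[...,1]>140)&(h[...,0]<20)
    if q.sum()>5: print("bar",q.sum(),cv2.minAreaRect((W[q][:,:2]*1000).astype(np.float32)))
    red=((h[...,0]<6)|(h[...,0]>174))&(h[...,1]>180)&(W[...,0]<.72)&(W[...,0]>.3)&(W[...,1]<-.1)&(W[...,2]<.06)
    print("knife",W[red].min(0),W[red].max(0))
    # rim of the case
    R_=A[(A[:,2]>.085)&(A[:,2]<.1)&(A[:,0]>.46)&(A[:,0]<.69)&(abs(A[:,1]-.248)<.11)];print("rim",R_.min(0),R_.max(0))
E
```

```text
[ 0.5473453  -0.21088024  0.23365614] 14.05 [ 0.237  0.327  0.031  1.777 -0.012  1.033 -1.556]
scene 3051 [0.36991551 0.14885064 0.1200392 ] [0.46828086 0.3411464  0.27748105]
cap 203 [0.5908 0.0619 0.0781] [0.6423 0.115  0.0921] [0.61799526 0.08421954 0.08721866] ((616.8404541015625, 89.06974792480469), 27.762813568115234)
bar 12 ((616.7814331054688, 88.81216430664062), (30.78402328491211, 6.743540287017822), 44.467613220214844)
knife [ 0.52550257 -0.27255024 -0.0031949 ] [ 0.62735375 -0.23111047  0.02853562]
rim [0.46955313 0.14845667 0.08504428] [0.6840341  0.34375631 0.09994317]
top 3730 [0.37209384 0.15285381 0.12001899] [0.46678531 0.34297262 0.27730086]
cap 346 [0.5919 0.0648 0.0786] [0.6431 0.1152 0.0924] [0.61675074 0.08985285 0.08767159] ((617.7675170898438, 90.82781982421875), 26.88632583618164)
bar 18 ((616.9368286132812, 90.40770721435547), (30.529958724975586, 3.1264150142669678), 49.48016357421875)
knife [ 0.5261201  -0.25428584  0.00799989] [ 0.58884879 -0.22737762  0.03109297]
rim [0.47415646 0.15280001 0.08500375] [0.68390706 0.34311468 0.09998165]
```

View pics/top6.png

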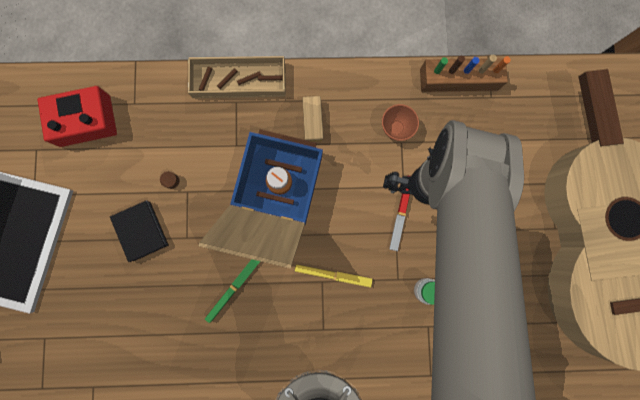

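The knife lies free at (400,222), the case is open, the cap sits at (277,177), i.e. (0.617, 0.090), and the bystanders have not moved. Moving over the cap.

Request:
servo_tool:
  turn:
    - [0,0,0]
    - [0,0,0]
    - [0,0,0]
    - [0,0,0]
    - [0,0,0]
    - [0,0,0]
    - [0,0,0]
    - [0,0,0]
  slide:
    - [0.8,1,0]
    - [1.6,2.6,0]
    - [2.33,4.4,0]
    - [2.33,6.2,0]
    - [2.33,8,0]
    - [2.33,9.4,0]
    - [2.33,10.03,0]
    - [2.33,10.03,0]
  hand: [1,1,1,1,1,1,1,1]
  squeeze: 90

```text
clock: 15.15
tcp_pos: [0.6151, 0.0891, 0.2295]
orientation: [3.114, -0.405, -0.003]
contact_force: [-0.3, 0.2, -0.2]
grip_width: 0.0853
gripper_force: 0.0
```

Request:
servo_tool:
  turn:
    - [0,0,0]
    - [0,0,0]
    - [0,0,0]
    - [0,0,0]
    - [0,0,0]
  slide:
    - [0,0,-1]
    - [0,0,-2.5]
    - [0,0,-3.5]
    - [0,0,-3.5]
    - [0,0,-3.5]
  hand: [1,1,1,1,1]

```text
clock: 15.78
tcp_pos: [0.6165, 0.0873, 0.1268]
orientation: [3.114, -0.411, 0.002]
contact_force: [0.1, 0.3, -0.1]
grip_width: 0.0854
gripper_force: 0.0
```

```bash
python3 - <<'E'
from k import *
o=r.get_obs();print(o["tcp_pos"],o["clock"],o["joints"].round(3),R.from_rotvec(o["orientation"]).as_matrix().round(3).tolist())
E
```

```text
[0.61649335 0.08733861 0.12683787] 15.775 [-0.189  0.504 -0.07   1.775  0.046  0.863 -2.113] [[0.966, -0.259, 0.002], [-0.259, -0.966, -0.001], [0.002, 0.0, -1.0]]
```

Request:
servo_tool:
  turn:
    - [0,0,0]
    - [0,0,0]
    - [0,0,0]
    - [0,0,0]
    - [0,0,0]
    - [0,0,0]
  slide:
    - [0,0.09,0]
    - [0,0.09,-0.8]
    - [0,0.09,-1.6]
    - [0,0.09,-2.2]
    - [0,0.09,-2.4]
    - [0,0.09,-2.4]
  hand: [1,1,1,1,1,1]

```text
clock: 16.52
tcp_pos: [0.6157, 0.0919, 0.0539]
orientation: [-3.115, 0.407, -0.0]
contact_force: [-0.5, 0.2, 0.5]
grip_width: 0.0857
gripper_force: 0.0
```

Request:
servo_tool:
  turn:
    - [0,0,0]
    - [0,0,0]
    - [0,0,0]
    - [0,0,0]
    - [0,0,0]
    - [0,0,0]
  slide:
    - [0,0,0]
    - [0,0,0]
    - [0,0,0]
    - [0,0,0]
    - [0,0,0]
    - [0,0,0]
  hand: [0.8,0.5,0.3,0.3,0.3,0.3]
  squeeze: 90

```text
clock: 17.27
tcp_pos: [0.616, 0.0915, 0.0544]
orientation: [3.115, -0.408, 0.002]
contact_force: [0.1, -1.6, 5.1]
grip_width: 0.0506
gripper_force: 92.4
```

Cap gripped. Press 5.5 mm.

Request:
servo_tool:
  turn:
    - [0,0,0]
    - [0,0,0]
    - [0,0,0]
    - [0,0,0]
  slide:
    - [0,0,-0.1]
    - [0,0,-0.19]
    - [0,0,-0.19]
    - [0,0,-0.19]
  hand: [0.3,0.3,0.3,0.3]

```text
clock: 17.77
tcp_pos: [0.6162, 0.0915, 0.0491]
orientation: [-3.115, 0.408, -0.002]
contact_force: [-1.4, -1.0, 9.4]
grip_width: 0.0504
gripper_force: 92.8
```

```bash
python3 - <<'E'
from k import *
o=r.get_obs();print(o["tcp_pos"],o["contact_force"],o["moment"])
p,W,h=show("scene",None);A=ab(W.reshape(-1,3))
P=A[((A[:,0]>.53)&(A[:,0]<.62)&(abs(A[:,1]-.248)<.045)&(A[:,2]>.07)&(A[:,2]<.1)&(h.reshape(-1,3)[:,1]<60)&(h.reshape(-1,3)[:,2]>150))]
print(len(P),np.percentile(P[:,2],[10,50,75,90]) if len(P) else "")
E
```

```text
[0.6161804  0.09148224 0.04906083] [-1.35636805 -1.02837508  9.43775242] [-0.4265359   0.30791989  0.02820905]
89 [0.07700219 0.08134679 0.0821102  0.08310937]
```

Pressed about 5.5 mm (9.4 N, top at 0.082). Now twist anticlockwise.

Request:
servo_tool:
  turn:
    - [0,0,1]
    - [0,0,2.5]
    - [0,0,4]
    - [0,0,5.5]
    - [0,0,7]
    - [0,0,8.5]
    - [0,0,9]
    - [0,0,9]
  slide:
    - [0,0,0]
    - [0,0,0]
    - [0,0,0]
    - [0,0,0]
    - [0,0,0]
    - [0,0,0]
    - [0,0,0]
    - [0,0,0]
  hand: [0.3,0.3,0.3,0.3,0.3,0.3,0.3,0.3]

```text
clock: 18.82
tcp_pos: [0.6162, 0.0916, 0.0491]
orientation: [3.033, 0.816, 0.002]
contact_force: [-2.2, -2.5, 8.9]
grip_width: 0.0505
gripper_force: 92.9
```

Request:
servo_tool:
  turn:
    - [0,0,1]
    - [0,0,2]
    - [0,0,3.5]
    - [0,0,4.5]
    - [0,0,4.5]
    - [0,0,4.5]
  slide:
    - [0,0,0]
    - [0,0,0]
    - [0,0,0]
    - [0,0,0]
    - [0,0,0]
    - [0,0,0]
  hand: [0.3,0.3,0.3,0.3,0.3,0.3]

```text
clock: 19.58
tcp_pos: [0.6162, 0.0914, 0.0491]
orientation: [2.816, 1.391, 0.002]
contact_force: [-1.7, -2.0, 9.4]
grip_width: 0.0504
gripper_force: 92.9
```

```bash
python3 - <<'E'
from k import *
o=r.get_obs();M=R.from_rotvec(o["orientation"]).as_matrix();print(o["tcp_pos"],o["contact_force"],o["moment"],"yaw",np.arctan2(M[1,0],M[0,0]))
p,W,h=show("scene","cap",(150,240,310,430,5));A=ab(W.reshape(-1,3));h=h.reshape(-1,3)
bx=(A[:,0]>.53)&(A[:,0]<.62)&(abs(A[:,1]-.248)<.045)&(A[:,2]>.07)&(A[:,2]<.1)
P=A[bx&(h[:,1]<60)&(h[:,2]>150)];print(len(P),np.percentile(P[:,2],[10,50,75,90]) if len(P) else "")
q=bx&(h[:,1]>140)&(h[:,0]<20)
if q.sum()>4: print("bar",q.sum(),cv2.minAreaRect((W.reshape(-1,3)[q][:,:2]*1000).astype(np.float32)))
E
```

```text
[0.61615245 0.09143646 0.04910945] [-1.73398798 -1.98632599  9.36722077] [-0.41617649  0.39464315  0.03694474] yaw 0.9176094034892252
78 [0.07866246 0.0813369  0.08273038 0.0839409 ]
```

View pics/cap.png

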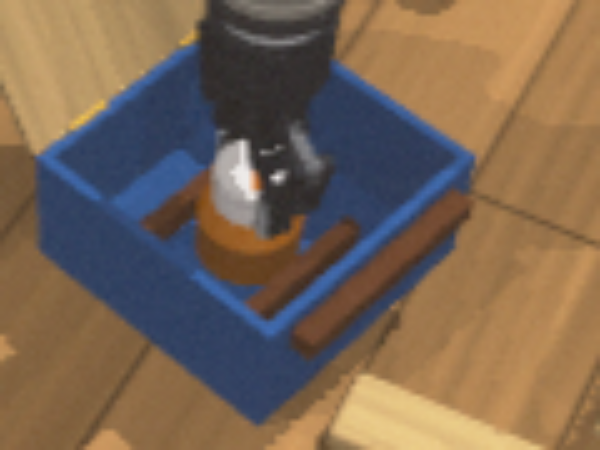

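The gripper has turned 1.18 rad with the cap still pressed (cap at (235,190), orange bar partly under a finger). Lifting straight up.

Request:
servo_tool:
  turn:
    - [0,0,0]
    - [0,0,0]
    - [0,0,0]
    - [0,0,0]
    - [0,0,0]
    - [0,0,0]
    - [0,0,0]
    - [0,0,0]
  slide:
    - [0,0,0.2]
    - [0,0,0.6]
    - [0,0,1.2]
    - [0,0,2]
    - [0,0,2.8]
    - [0,0,3.5]
    - [0,0,3.7]
    - [0,0,3.7]
  hand: [0.3,0.3,0.3,0.3,0.3,0.3,0.3,0.3]

```text
clock: 20.62
tcp_pos: [0.6154, 0.092, 0.1593]
orientation: [-2.816, -1.392, -0.001]
contact_force: [0.1, -0.2, -0.5]
grip_width: 0.0503
gripper_force: 93.5
```

Request:
servo_tool:
  turn:
    - [0,0,0]
    - [0,0,0]
    - [0,0,0]
    - [0,0,0]
  slide:
    - [0,0,0]
    - [0,0,0]
    - [0,0,0]
    - [0,0,0]
  hand: [0.3,0.3,0.3,0.3]

```text
clock: 21.12
tcp_pos: [0.6154, 0.0918, 0.1588]
orientation: [-2.816, -1.392, 0.001]
contact_force: [0.1, -0.0, -0.8]
grip_width: 0.0504
gripper_force: 93.5
```

```bash
python3 - <<'E'
from k import *
o=r.get_obs();print(o["tcp_pos"],o["contact_force"],o["grip_width"],abs(o["qvel"]).max())
p,W,h=show("scene","end",(60,260,260,500,3));A=ab(W.reshape(-1,3));h=h.reshape(-1,3)
P=A[(A[:,0]>.53)&(A[:,0]<.62)&(abs(A[:,1]-.248)<.045)&(A[:,2]>.1)&(A[:,2]<.22)&(h[:,1]<50)&(h[:,2]>150)];print(len(P),P.min(0),P.max(0),np.percentile(P[:,2],[10,50,90]))
E
```

```text
[0.61538574 0.09180231 0.15876955] [ 0.11826566 -0.02787347 -0.78894886] 0.050391630958532406 0.0030728852065214952
113 [0.54697378 0.22124802 0.16778001] [0.59386087 0.25850257 0.20279638] [0.1750628  0.19082607 0.19336454]
```

View pics/end.png

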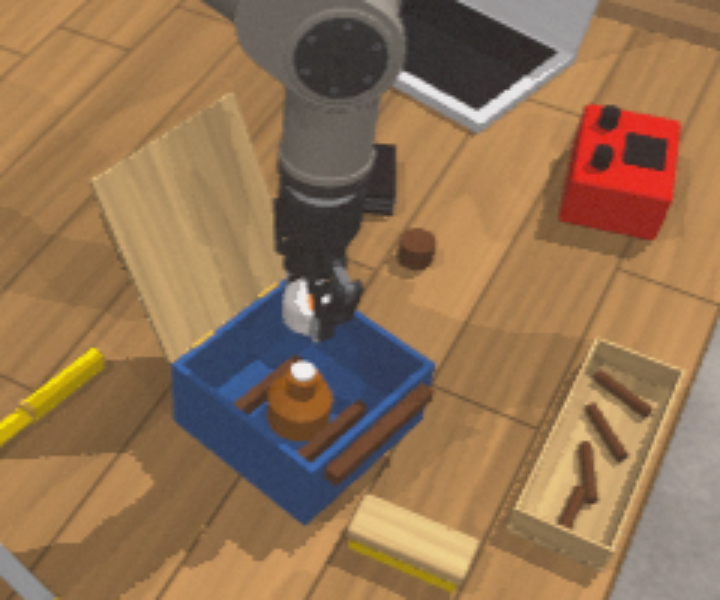

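The cap is held upright at (305,305), about 104 mm above its locked height. The bottle mouth is bare at (303,370), and the lid is open.

```bash
python3 -c "
from bench import r
print(r.hand_in())"
```

```text
the job is handed in; nothing more can be done
None
```

The job is handed in at about 21 s; no verdict came back. The knife levered the lid open to about 2.08 rad and lies released on the bench, and the cap was pressed, twisted about 1.18 rad and is held still about 10 cm above the bottle. The case's front faced world +x rather than the -y in the task text, so I went by the images.

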